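# Set the spindle sander's speed and start it

## Task

Set the bench sander's speed: with a fingertip, push the white lever of the rotary selector clockwise (seen from above) from click to click until it rests pointing at the yellow mark, and only then press the green start button fully down and let it spring back. Push the lever from one side, never take it between the fingers, and leave the loose things on the machine and the bench where they are.

Things in the scene. Friction and masses are not known exactly. Their poses are not given: they have to be found in the camera images.
- selector_axis (a point): Point on the upright turning axis of the speed selector, on the flat console top. Axes as the machine's: x away from the robot (within 0.25 rad), y left, z up. The console reaches 100 mm from here towards the robot and 100 mm away from it.
- sander: Green bench sander, fixed, origin on the bench under the middle of its step. Towards the robot: flat console, 200 mm deep, 380 mm wide, top 60 mm above the bench, with selector and start button. Behind it an aluminium table, top 75 mm high, 200 mm deep; a spindle drum on it about 220 mm from the selector's axis reaches 185 mm above the bench.
- selector_point (a point): Where the lever points: in line with it, 78 mm from selector_axis, 34 mm above the console. x outwards along the lever, z up. White lever: round hub 38 mm across (top 32 mm above the console) with one straight arm 12 mm wide, 4 to 34 mm above the console, free end 58 mm from the axis, black line along its top.
- selector (a joint): Selector angle, rad, growing clockwise from above. Click positions k = 0 to 7 at k x 0.5236 (30 degrees), stops just past 0 and 7; starts at 0, 1 or 2. At angle q the lever points 1.833 - q counterclockwise from the machine's x. Between clicks it resists with up to 0.2 N m (5 N on the arm); past halfway it snaps to the next click and stays.
- yellow_mark: Yellow disc, 18 mm across, 3 mm thick, fixed on the console 78 mm from selector_axis at click position 3, 4 or 5; the one to point at. Origin at the centre of its underside.
- red_mark: Red disc, as the yellow one, at another of positions 3, 4, 5. Not wanted.
- blue_mark: Blue disc, as the yellow one, at another of positions 3, 4, 5. Not wanted. The other positions have small white dots printed flat.
- start_top (a point): Centre of the top of the green start button, 32 mm across in a black housing on the right half of the console; z up.
- start (a joint): Travel of the start button in m: 0 released, 0.006 fully down, which takes 5 N. It springs back.
- sleeve: Loose spare copper-coloured sanding sleeve, 42 mm across, 45 mm tall, standing on the console's far right corner. Leave alone. Origin at its foot.
- bracket: Loose wooden piece 70 x 110 x 22 mm on the sander's table. Leave alone. Origin under its centre.
- ear_defenders: Red ear defenders, about 150 mm wide and 72 mm tall, on the bench to the left. Leave alone.
- glue: White glue bottle, 60 mm across and 170 mm tall, on the bench to the right. Leave alone. Origin at its foot.
- offcut: Wooden offcut 200 x 90 x 22 mm on the bench to the right. Leave alone. Origin under its centre.
- pencil: Flat red carpenter's pencil 175 mm long, 14 mm wide and 8 mm thick, on the bench to the left. Leave alone.
- tape: Yellow and black tape measure 65 x 42 x 65 mm on the bench to the right. Leave alone. Origin under its centre.

How it is judged:
By the outcome, as a careful person would: the job done as asked, in the order asked, and still so for the second after the job is handed in, with the robot touching nothing.
It also fails if it takes over 64 s, if anything falls off the work surface, if the arm or the gripper's body presses on something with over 40 N, if the wrist force passes 120 N, or if a joint passes its speed limit or range.

## Robot

A 6-joint arm with a two-finger parallel gripper is mounted at the origin on the work surface. World frame = base frame: x ahead of the robot, y to its left, z up, the work surface at z = 0. Lengths are in m, angles in rad, forces in N, time in s.
With the tool pointing down it reaches from about 0.3 to 1 m from the base axis. Payload 5.1 kg.
Tool frame: the origin (TCP) lies midway between the tips of the shut fingers; the grasp point (between the pads) lies 19 mm behind it; z points along the fingers, y is the line along which they close (so a half turn about z gives the same grasp; the last joint's range is limited). The gripper opens to 95 mm and grips with 3 to 60 N. Pads are 20 mm wide; open, the fingers measure 119 mm over their backs; the gripper's body (75 mm by 180 mm) begins 59 mm behind the grasp point.
Start: joints at [1.135, 0.124, 1.65, -0, 1.367, -0.083], TCP at [0.225, 0.61, 0.215] pointing down, gripper open.
Joint ranges: [-2.61, 2.61], [-1.02, 2.33], [0.03, 2.71], [-1.35, 4.49], [0.32, 2.68], [-2.91, 2.91]. Speed limits (rad/s): [2.57, 2.57, 3.14, 3.14, 3.14, 3.14].

## Interface

Orientations are given as a unit quaternion [w, x, y, z].
In Python, from station import bot gives the robot as it stands.
- The arm moves only by the tool arm_command, never from a script. Its argument "moves" is a list of rows, each a list of 3 entries, a list of its own where there are three numbers: the turn, a rotation vector about the world's x, y, z in rad, then the shift along the world's x, y, z in mm, then the closure in counts, from 0 (fully open) to 255 (shut). A call has exactly 8 rows; each row is the pose to reach, as a shift and turn from the pose commanded when the call began; what a row does not reach only later rows make up. A row lasts 1/10 s, in which the tool goes at most 50 mm and 8.59 degrees, less where a joint would pass 70% of its speed; a pose out of reach is approached as far as the arm can. A call with a gripper value outside its range is refused whole. The fingers move at their own pace and stop on an object; "squeeze" is the grip in N (left out, the last holds). Time passes only in rows, so rows that repeat a pose let the fingers close, or fill a call up. It gives the time, the measured TCP pose, the force, the opening and the grip force at its end, in the units of the state.
- bot.get_obs(): the state, without advancing time (a new reading comes with each control period).
- bot.grab_frame(name): name is "scene" or "side" or "wrist"; returns (picture, depth): 384x512x3 uint8, red, green, blue; 384x512 float32, m along the optical axis (not along the pixel's ray), 0 where there is no reading.
- bot.camera_model(name): a dict with "intrinsics" (3x3 intrinsics, pixels), "rvec" (rotation vector, rad) and "tvec" (3), from world to camera coordinates, as OpenCV has them. Camera axes: x right, y down, z forward; pixel columns grow to the right and rows downward; lengths in m; the calibration is good to about 2 mm. A picture is of the moment at which its call begins: read the wrist's pose just before it. camera_model takes no time and is no camera call; for the wrist camera it gives the pose at the moment of the call.
- bot.close_job(): hands the job in; it is judged then, once.
Trained networks look in the newest picture that a camera, given by its name, has taken for a name from the list of things; names that differ only in an ending like _2 or _b are one class to them, and where a whole thing is asked for, a point or a joint stands for the part that bears it (a point fixed in the world has none). Each returns a list of dicts, best first, with "confidence" (0 to 1); they miss things now and then, are a little off and sometimes report something else, mostly with a low value. They report only what shows in the picture. A call takes as long as a camera call.
- bot.silhouettes(camera, target): "mask" (384x512 bool, what is visible of it) and "box" ([left, top, right, bottom] in pixels, round what is visible of it).
The state is a dict: "t": time; "q": joint angles; "qvel": joint speeds; "joint_efforts": joint torques, N m; "tcp_pos": TCP position; "tcp_rot": TCP orientation; "contact_force": force on the tool from outside, world axes, zero at the start; "wrist_torque": the same for the moment, N m; "finger_gap": opening from 0.0 (shut) to 1.0 (fully open); "finger_force": force on a finger pad.
Only numpy, scipy, OpenCV 4.12 (cv2) and the standard library are available. Lean on these libraries where they do the work, as an engineer would, in place of code of your own. Each camera call takes 0.05 s, during which the arm holds its last target. There are 200 camera calls.

## Working session

There is one attempt and no reset: what is moved stays moved. The work goes in short steps, Python scripts to look and compute and a tool call to move; the robot and the scene stay as the last step left them, time stands still between calls to the robot, and variables do not carry over. Pictures are saved under pics/ and viewed, at most 10 in all, crops included, and the job is handed in when it is done.

Besides the shell and the picture viewer there is one more tool, called after "Call:" as name([rows], argument=value, ...), one row to a line, values as JSON. arm_command: Moves the arm, as the interface text tells. Its arguments: {"type":"object","properties":{"moves":{"type":"array","items":{"type":"array"}},"squeeze":{"type":"number"}},"required":["moves"]}

```bash
mkdir -p pics; cat > h.py <<'E'
import numpy as np, cv2
from station import bot
def cam(n):
    m=bot.camera_model(n); K=np.array(m["intrinsics"],float); R=cv2.Rodrigues(np.array(m["rvec"],float))[0]; return K,R,np.array(m["tvec"],float).ravel()
def cloud(n,d,mask):
    K,R,t=cam(n); v,u=np.nonzero(mask&(d>0)); z=d[v,u]
    return ((np.c_[(u-K[0,2])/K[0,0]*z,(v-K[1,2])/K[1,1]*z,z])-t)@R
def proj(n,P):
    K,R,t=cam(n); c=np.atleast_2d(P)@R.T+t; p=c@K.T; return p[:,:2]/p[:,2:]
E
python3 - <<'E'
from h import *
for n in ["scene","side"]:
    p,d=bot.grab_frame(n); cv2.imwrite(f"pics/{n}1.png",p[:,:,::-1])
    K,R,t=cam(n); print(n,"campos",-R.T@t)
    for o in ["selector_point","yellow_mark","red_mark","blue_mark","start_top","sander","sleeve","glue","tape","offcut"]:
        for r in bot.silhouettes(n,o)[:2]:
            c=cloud(n,d,r["mask"])
            if len(c): print(o,round(r["confidence"],2),r["box"],np.median(c,0).round(3),c.min(0).round(3),c.max(0).round(3))
o=bot.get_obs(); print(o["t"],o["tcp_pos"],o["tcp_rot"],o["finger_gap"])
E
```

```text
scene campos [ 1.3479991  -1.02589168  1.50086869]
selector_point 0.63 [268.0, 162.4, 289.1, 175.4] [0.555 0.088 0.087] [0.526 0.06  0.06 ] [0.573 0.144 0.102]
sander 0.93 [216.3, 146.8, 355.7, 259.6] [ 0.682 -0.01   0.068] [ 0.416 -0.212 -0.009] [0.859 0.224 0.183]
sleeve 0.64 [240.3, 197.5, 254.1, 215.7] [ 0.588 -0.144  0.087] [ 0.56  -0.168  0.053] [ 0.608 -0.121  0.11 ]
glue 0.88 [204.6, 240.9, 223.5, 279.4] [ 0.66  -0.408  0.095] [ 0.558 -0.428 -0.008] [ 0.679 -0.314  0.175]
tape 0.62 [137.5, 275.3, 162.9, 295.4] [ 0.523 -0.59   0.058] [ 0.46  -0.61  -0.005] [ 0.55  -0.557  0.073]
offcut 0.63 [127.0, 219.5, 186.0, 266.8] [ 0.394 -0.44   0.02 ] [ 0.266 -0.486 -0.008] [ 0.492 -0.377  0.035]
side campos [0.47837317 0.6895603  0.99787141]
selector_point 0.7 [248.8, 226.5, 268.7, 248.2] [0.547 0.098 0.09 ] [0.523 0.04  0.054] [0.572 0.141 0.098]
yellow_mark 0.64 [238.3, 109.0, 250.7, 147.2] [ 0.641 -0.375  0.092] [ 0.615 -0.402  0.003] [ 0.675 -0.36   0.173]
start_top 0.68 [177.5, 329.3, 244.3, 382.5] [0.594 0.416 0.059] [ 0.545  0.368 -0.002] [0.703 0.507 0.077]
start_top 0.54 [266.1, 188.9, 278.4, 199.4] [ 0.514 -0.067  0.082] [ 0.501 -0.084  0.072] [ 0.528 -0.055  0.087]
sander 0.8 [153.8, 161.3, 301.3, 289.8] [0.628 0.074 0.063] [ 0.415 -0.231 -0.003] [0.853 0.228 0.186]
sleeve 0.55 [247.8, 165.3, 258.3, 185.2] [ 0.584 -0.127  0.09 ] [ 0.567 -0.16   0.061] [ 0.603 -0.118  0.109]
glue 0.7 [239.7, 109.1, 254.4, 149.0] [ 0.642 -0.375  0.087] [ 0.615 -0.567 -0.001] [ 0.698 -0.36   0.173]
glue 0.34 [284.5, 129.3, 337.0, 152.5] [ 0.385 -0.422  0.021] [ 0.28  -0.505 -0.003] [ 0.487 -0.382  0.028]
offcut 0.72 [282.7, 130.5, 335.4, 149.7] [ 0.384 -0.42   0.021] [ 0.287 -0.483 -0.003] [ 0.486 -0.38   0.028]
1.1 [0.22461366 0.60995384 0.21471098] [8.70023511e-06 1.75464878e-01 9.84485691e-01 3.24630003e-05] 0.9984337234273406
```

```bash
python3 - <<'E'
import cv2,numpy as np
a=cv2.imread("pics/scene1.png")[140:270,205:365]; b=cv2.imread("pics/side1.png")[150:300,140:310]
r=lambda x:cv2.resize(x,(400,390),interpolation=cv2.INTER_CUBIC)
w=cv2.imread("pics/scene1.png")
cv2.imwrite("pics/m1.png",np.hstack([r(a),r(b)]))
from h import *
p,d=bot.grab_frame("wrist"); K,R,t=cam("wrist"); o=bot.get_obs()
print("wrist cam",-R.T@t,"fwd",R[2],"right",R[0],"tcp",o["tcp_pos"],K)
E
```

```text
wrist cam [0.14555147 0.63957963 0.38566696] fwd [ 0.27865318 -0.1025618  -0.95489972] right [ 3.44168232e-01  9.38907908e-01 -4.11047021e-04] tcp [0.22463212 0.60993366 0.21464744] [[299.96636859   0.         256.87216794]
 [  0.         299.96636859 191.24093012]
 [  0.           0.           1.        ]]
```

View pics/m1.png

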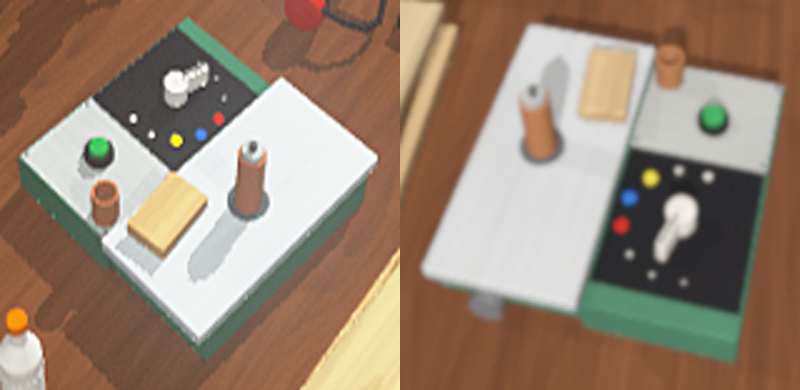

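Call:
arm_command([
  [[0,0,0],[15,-34,40],255],
  [[0,0,0],[35,-75,60],255],
  [[0,0,0],[55,-115,80],255],
  [[0,0,0],[75,-160,95],255],
  [[0,0,0],[94,-203,110],255],
  [[0,0,0],[113,-247,115],255],
  [[0,0,0],[133,-290,115],255],
  [[0,0,0],[150,-330,115],255],
])

```text
t: 1.95
tcp_pos: [0.3752, 0.278, 0.3305]
tcp_rot: [0.001, 0.176, 0.984, 0.0]
contact_force: [0.8, 0.4, -0.1]
finger_gap: 0.387
finger_force: 0.0
```

Call:
arm_command([
  [[0,0,0],[18,-40,0],255],
  [[0,0,0],[36,-80,0],255],
  [[0,0,0],[54,-120,0],255],
  [[0,0,0],[72,-160,0],255],
  [[0,0,0],[88,-195,0],255],
  [[0,0,0],[100,-230,0],255],
  [[0,0,0],[100,-230,0],255],
  [[0,0,0],[100,-230,0],255],
])

```text
t: 2.75
tcp_pos: [0.4746, 0.0496, 0.3296]
tcp_rot: [-0.0, 0.176, 0.984, 0.0]
contact_force: [-0.9, 0.2, -0.2]
finger_gap: 0.003
finger_force: 0.0
```

```bash
python3 - <<'E'
from h import *
o=bot.get_obs(); n="wrist"
p,d=bot.grab_frame(n); cv2.imwrite("pics/w1.png",p[:,:,::-1]); np.savez("w1.npz",p=p,d=d,**dict(zip("KRt",cam(n))))
print(o["t"],o["tcp_pos"],o["q"].round(3) if hasattr(o["q"],'round') else o["q"])
for k in ["selector_point","yellow_mark","red_mark","blue_mark","start_top","sleeve","bracket"]:
    for r in bot.silhouettes(n,k)[:2]:
        c=cloud(n,d,r["mask"])
        if len(c): print(k,round(r["confidence"],2),r["box"],np.median(c,0).round(4),c.min(0).round(3),c.max(0).round(3))
E
```

```text
2.75 [0.47459877 0.04956494 0.32959937] [-9.000e-03 -3.130e-01  1.867e+00  1.000e-03  1.588e+00 -1.225e+00]
selector_point 0.74 [282.7, 177.8, 341.9, 207.8] [0.5427 0.0961 0.0932] [0.52  0.069 0.061] [0.563 0.141 0.098]
selector_point 0.64 [148.2, 245.0, 181.2, 285.8] [ 0.5767 -0.138   0.0911] [ 0.433 -0.16   0.06 ] [0.6   0.041 0.424]
red_mark 0.44 [307.3, 224.7, 321.2, 236.6] [0.6161 0.0991 0.0641] [0.608 0.091 0.06 ] [0.626 0.107 0.066]
blue_mark 0.48 [286.3, 226.9, 294.5, 241.7] [0.6113 0.0587 0.0643] [0.604 0.051 0.062] [0.62  0.066 0.066]
start_top 0.67 [179.4, 201.6, 202.1, 218.7] [ 0.5095 -0.0682  0.083 ] [ 0.495 -0.09   0.072] [ 0.529 -0.055  0.086]
start_top 0.22 [285.5, 231.2, 296.5, 244.1] [0.611  0.0577 0.0643] [0.602 0.05  0.061] [0.62  0.065 0.066]
sleeve 0.7 [151.5, 244.9, 183.3, 283.8] [ 0.578  -0.1386  0.0911] [ 0.56  -0.158  0.06 ] [ 0.6   -0.118  0.109]
```

View pics/w1.png

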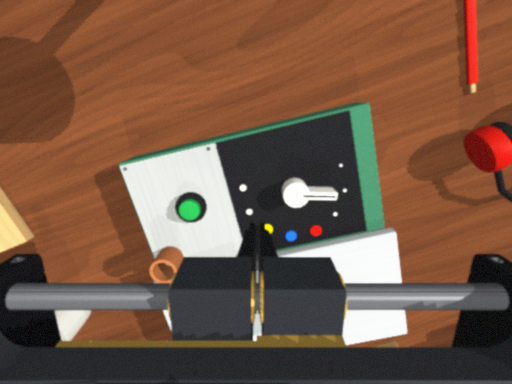

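```bash
python3 - <<'E'
from h import *
from scipy.optimize import least_squares
f=np.load("w1.npz"); p=f["p"]; K,R,t=f["K"],f["R"],f["t"]
g=p.astype(int); sm=g.max(2)
def cen(u,v,w=5):
    s=sm[v-w:v+w+1,u-w:u+w+1].astype(float); s=np.clip(s-110,0,None); vv,uu=np.mgrid[v-w:v+w+1,u-w:u+w+1]
    return (uu*s).sum()/s.sum(),(vv*s).sum()/s.sum()
def ray(u,v,z):
    c=-R.T@t; r=R.T@np.array([(u-K[0,2])/K[0,0],(v-K[1,2])/K[1,1],1]); return c+r*(z-c[2])/r[2]
seeds={0:(341,165),1:(345,190),2:(335,214),3:(316,231),4:(291,236),6:(249,212),7:(243,188)}
P=[];k=[]
for i,(u,v) in seeds.items():
    w=8 if i in(3,4) else 5
    P.append(ray(*cen(u,v,w),.063 if i in (3,4) else .060)); k.append(i)
P=np.array(P)[:,:2];k=np.array(k)
F=lambda x:(x[:2]+.078*np.c_[np.cos(x[2]+1.833-k*.5236),np.sin(x[2]+1.833-k*.5236)]-P).ravel()
s=least_squares(F,[.54,.085,.1]); print(s.x.round(4),(s.fun.reshape(-1,2)*1000).round(1))
# lever direction from points 0.088..0.099 high
c=np.load("w1.npz"); m=np.zeros(sm.shape,bool); m[170:212,278:345]=1
d=c["d"]; v,u=np.nonzero(m&(d>0)); z=d[v,u]; Q=((np.c_[(u-K[0,2])/K[0,0]*z,(v-K[1,2])/K[1,1]*z,z])-t)@R
Q=Q[Q[:,2]>.08]; r=Q[:,:2]-s.x[:2]; rr=np.hypot(*r.T); L=r[(rr>28)]; print(len(L),np.median(np.arctan2(L[:,1],L[:,0])),rr.max(),"expect",s.x[2]+1.833-np.arange(3)*.5236, np.median(Q[:,2]))
x,y,a=s.x; ly=a+1.833-5*.5236; print("yellow",x+.078*np.cos(ly),y+.078*np.sin(ly))
E
```

```text
[ 0.5394  0.087  -0.1179] [[-0.1 -0.2]
 [-0.1 -0.2]
 [-0.4  0.1]
 [ 0.4 -0.2]
 [ 0.4 -0.1]
 [-0.1  0.3]
 [-0.1  0.3]]
0 nan 0.05687274274621083 expect [1.7151164 1.1915164 0.6679164] 0.09343950303482261
yellow 0.5877461881590097 0.0257865512838766
  return _methods._mean(a, axis=axis, dtype=dtype,
  ret = ret.dtype.type(ret / rcount)
```

Call:
arm_command([
  [[0,0,0],[18,40,-15],255],
  [[0,0,0],[40,70,-45],255],
  [[0,0,0],[53,90,-85],255],
  [[0,0,0],[53,90,-130],255],
  [[0,0,0],[53,90,-170],255],
  [[0,0,0],[53,90,-205],255],
  [[0,0,0],[53,90,-240],255],
  [[0,0,0],[53,90,-256],255],
])

```text
t: 3.95
tcp_pos: [0.5251, 0.14, 0.0699]
tcp_rot: [-0.003, 0.175, 0.985, -0.001]
contact_force: [-0.6, -0.3, -0.6]
finger_gap: 0.007
finger_force: 0.0
```

```bash
python3 - <<'E'
from h import *
o=bot.get_obs(); print(o["tcp_pos"],o["contact_force"])
A=np.array([.5394,.087]); th0=1.1915; ref=np.array([.5276,.1396])
ths=np.r_[th0,th0-np.arange(1,25)*(0.5236*3.85/24)]
for i,th in enumerate(ths):
    c=A+.045*np.array([np.cos(th),np.sin(th)])+.016*np.array([-np.sin(th),np.cos(th)])
    if i%8==1 : base,bt=prev,pt
    if i: print(i,round(th-bt,3),((c-base)*1000).round(1), round((th0-th)/.5236+1,2))
    else: print("contact",((c-ref)*1000).round(1))
    prev,pt=c,th
E
```

```text
[0.52505069 0.13997756 0.06985339] [-0.58940564 -0.26710605 -0.63996849]
contact [13.6 -4.9]
1 -0.084 [ 4.  -0.3] 1.16
2 -0.168 [ 8. -1.] 1.32
3 -0.252 [11.8 -2. ] 1.48
4 -0.336 [15.6 -3.3] 1.64
5 -0.42 [19.3 -4.9] 1.8
6 -0.504 [22.8 -6.8] 1.96
7 -0.588 [26.2 -9. ] 2.12
8 -0.672 [ 29.3 -11.5] 2.28
9 -0.084 [ 2.9 -2.7] 2.44
10 -0.168 [ 5.6 -5.7] 2.6
11 -0.252 [ 8.1 -8.9] 2.76
12 -0.336 [ 10.2 -12.3] 2.92
13 -0.42 [ 12.1 -15.8] 3.09
14 -0.504 [ 13.6 -19.5] 3.25
15 -0.588 [ 14.9 -23.3] 3.41
16 -0.672 [ 15.8 -27.2] 3.57
17 -0.084 [ 0.6 -4. ] 3.73
18 -0.168 [ 0.8 -8. ] 3.89
19 -0.252 [  0.8 -12. ] 4.05
20 -0.336 [  0.3 -16. ] 4.21
21 -0.42 [ -0.4 -19.9] 4.37
22 -0.504 [ -1.5 -23.8] 4.53
23 -0.588 [ -2.9 -27.5] 4.69
24 -0.672 [ -4.6 -31.2] 4.85
```

Call:
arm_command([
  [[0,0,0],[7,-2.5,0],255],
  [[0,0,0],[13.5,-5,0],255],
  [[0,0,-0.084],[17.5,-5,0],255],
  [[0,0,-0.168],[21.5,-6,0],255],
  [[0,0,-0.252],[25.5,-7,0],255],
  [[0,0,-0.336],[29,-8,0],255],
  [[0,0,-0.42],[33,-10,0],255],
  [[0,0,-0.504],[36.5,-11.5,0],255],
])

```text
t: 4.75
tcp_pos: [0.5668, 0.1285, 0.077]
tcp_rot: [0.002, 0.417, 0.909, 0.001]
contact_force: [-2.2, 1.2, 1.0]
finger_gap: 0.002
finger_force: 0.9
```

```bash
python3 - <<'E'
from h import *
o=bot.get_obs(); print(o["tcp_pos"],o["tcp_rot"],o["contact_force"],o["wrist_torque"])
vis=[]
for n in ["side","scene"]:
    p,d=bot.grab_frame(n); u,v=proj(n,[[.5394,.087,.08]])[0].astype(int)
    vis.append(cv2.resize(p[v-45:v+45,u-45:u+45,::-1],(400,400),interpolation=cv2.INTER_CUBIC))
cv2.imwrite("pics/c1.png",np.hstack(vis))
E
```

```text
[0.5668291  0.12851192 0.07700739] [0.00197975 0.4171425  0.90883789 0.0013769 ] [-2.15468331  1.17211813  0.97360549] [ 0.11869176  0.3374865  -0.02109822]
```

View pics/c1.png

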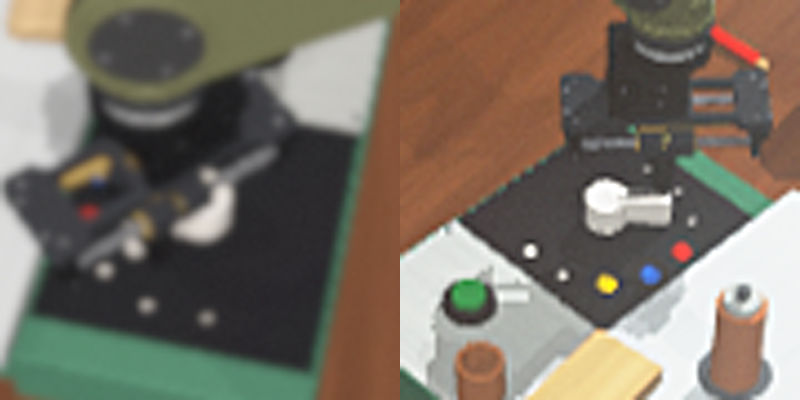

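Call:
arm_command([
  [[0,0,-0.084],[3.5,-2,0],255],
  [[0,0,-0.168],[6.5,-4.5,0],255],
  [[0,0,-0.252],[9.5,-7.5,0],255],
  [[0,0,-0.336],[12,-10.5,0],255],
  [[0,0,-0.42],[14.5,-13.5,0],255],
  [[0,0,-0.504],[16.5,-17,0],255],
  [[0,0,-0.588],[18.5,-20.5,0],255],
  [[0,0,-0.672],[20,-24,0],255],
])

```text
t: 5.65
tcp_pos: [0.5859, 0.1053, 0.0759]
tcp_rot: [0.0, 0.693, 0.721, 0.002]
contact_force: [-0.2, 4.0, -0.1]
finger_gap: 0.004
finger_force: 2.2
```

Call:
arm_command([
  [[0,0,-0.084],[1.5,-4,0],255],
  [[0,0,-0.168],[2,-7.5,0],255],
  [[0,0,-0.252],[3,-11.5,0],255],
  [[0,0,-0.336],[3,-15.5,0],255],
  [[0,0,-0.336],[3,-15.5,0],255],
  [[0,0,-0.336],[3,-15.5,0],255],
  [[0,0,-0.336],[3,-15.5,0],255],
  [[0,0,-0.336],[3,-15.5,0],255],
])

```text
t: 6.45
tcp_pos: [0.5873, 0.0891, 0.074]
tcp_rot: [0.0, 0.803, 0.596, 0.0]
contact_force: [0.2, 0.7, 0.6]
finger_gap: 0.005
finger_force: 0.0
```

```bash
python3 - <<'E'
from h import *
o=bot.get_obs(); print(o["tcp_pos"],o["tcp_rot"],o["contact_force"],o["q"])
vis=[]
for n in ["side","scene"]:
    p,d=bot.grab_frame(n); u,v=proj(n,[[.5394,.087,.08]])[0].astype(int)
    vis.append(cv2.resize(p[v-45:v+45,u-45:u+45,::-1],(400,400),interpolation=cv2.INTER_CUBIC))
cv2.imwrite("pics/c2.png",np.hstack(vis))
E
```

```text
[0.58733141 0.08908005 0.07396621] [1.40539061e-04 8.02686936e-01 5.96400547e-01 2.22561888e-04] [0.21936519 0.73599983 0.58974127] [6.01666689e-02 1.29289982e-01 1.89307302e+00 9.13579358e-06
 1.11870328e+00 3.52940267e-01]
```

View pics/c2.png

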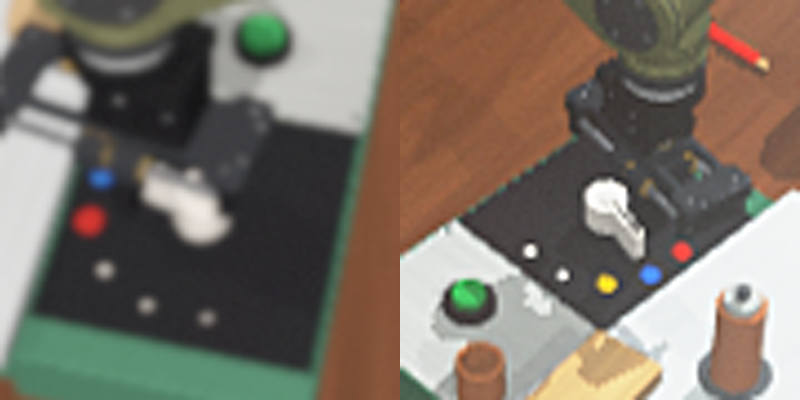

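Call:
arm_command([
  [[0,0,-0.084],[0,-4,0],255],
  [[0,0,-0.168],[-0.5,-8,0],255],
  [[0,0,-0.252],[-1,-12,0],255],
  [[0,0,-0.336],[-2.5,-16,0],255],
  [[0,0,-0.42],[-3.5,-19.5,0],255],
  [[0,0,-0.47],[-5,-22,0],255],
  [[0,0,-0.47],[-5,-22,0],255],
  [[0,0,-0.47],[-5,-22,0],255],
])

```text
t: 7.35
tcp_pos: [0.5821, 0.067, 0.0736]
tcp_rot: [-0.0, 0.919, 0.393, 0.0]
contact_force: [-0.7, 0.1, -0.1]
finger_gap: 0.006
finger_force: 0.0
```

Call:
arm_command([
  [[0,0,0],[8,6,0],255],
  [[0,0,0],[14,12,0],255],
  [[0,0,0],[14,12,40],255],
  [[0,0,0],[5,12,85],255],
  [[0,0,0],[-25,12,110],255],
  [[0,0,0],[-65,12,120],255],
  [[0,0,0],[-105,12,120],255],
  [[0,0,0],[-105,12,120],255],
])

```text
t: 8.15
tcp_pos: [0.474, 0.0796, 0.1934]
tcp_rot: [-0.0, 0.919, 0.393, -0.0]
contact_force: [0.1, -0.0, -0.9]
finger_gap: 0.004
finger_force: 0.0
```

```bash
python3 - <<'E'
from h import *
o=bot.get_obs(); print(o["tcp_pos"],o["tcp_rot"],o["contact_force"],o["q"])
vis=[]
for n in ["side","scene"]:
    p,d=bot.grab_frame(n); u,v=proj(n,[[.5394,.04,.08]])[0].astype(int)
    vis.append(cv2.resize(p[v-45:v+45,u-45:u+45,::-1],(400,400),interpolation=cv2.INTER_CUBIC))
    for r in bot.silhouettes(n,"start_top")[:2]:
        m=r["mask"]&(p[:,:,1].astype(int)>p[:,:,0]+40); c=cloud(n,d,m)
        if len(c): 
            t=c[c[:,2]>np.percentile(c[:,2],60)]; print(n,r["confidence"],r["box"],len(c),c.mean(0),t.mean(0),c.min(0),c.max(0))
cv2.imwrite("pics/c3.png",np.hstack(vis))
f=np.load("w1.npz"); p=f["p"].astype(int); K,R,t=f["K"],f["R"],f["t"]
m=(p[...,1]>p[...,0]+50)&(p[...,1]>p[...,2]+30); m[:190]=0; m[:,:170]=0; m[225:]=0; m[:,215:]=0
v,u=np.nonzero(m); print(len(u),u.min(),u.max(),v.min(),v.max())
z=f["d"][v,u]; Q=((np.c_[(u-K[0,2])/K[0,0]*z,(v-K[1,2])/K[1,1]*z,z])-t)@R; print(Q.mean(0),np.median(Q,0),Q.min(0),Q.max(0))
E
```

```text
[0.47401495 0.07964157 0.19339015] [-2.50845829e-04  9.19427842e-01  3.93258484e-01 -3.80120882e-04] [ 0.14850007 -0.04638063 -0.85676102] [ 5.45851176e-02 -2.47510184e-01  2.04014489e+00  2.16211676e-04
  1.34984405e+00  8.16987973e-01]
394 178 200 199 220
[ 0.50923079 -0.0690241   0.08260363] [ 0.50923727 -0.06890503  0.08283232] [ 0.39540851 -0.09040815  0.07218717] [0.5289928  0.07984316 0.50072428]
```

View pics/c3.png

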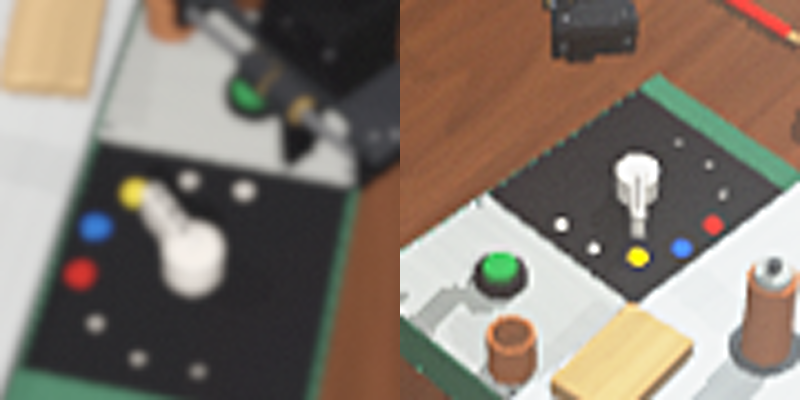

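Call:
arm_command([
  [[0,0,0],[8,-40,0],255],
  [[0,0,0],[18,-80,0],255],
  [[0,0,0],[28,-115,0],255],
  [[0,0,0],[36,-149,0],255],
  [[0,0,0],[36,-149,-40],255],
  [[0,0,0],[36,-149,-80],255],
  [[0,0,0],[36,-149,-102],255],
  [[0,0,0],[36,-149,-102],255],
])

```text
t: 9.15
tcp_pos: [0.511, -0.0698, 0.087]
tcp_rot: [-0.003, 0.92, 0.392, -0.004]
contact_force: [0.3, -0.3, -0.2]
finger_gap: 0.006
finger_force: 0.0
```

Call:
arm_command([
  [[0,0,0],[0,0,-2],255],
  [[0,0,0],[0,0,-4],255],
  [[0,0,0],[0,0,-6],255],
  [[0,0,0],[0,0,-8],255],
  [[0,0,0],[0,0,-9],255],
  [[0,0,0],[0,0,-10],255],
  [[0,0,0],[0,0,-10],255],
  [[0,0,0],[0,0,-10],255],
])

```text
t: 9.95
tcp_pos: [0.5133, -0.0701, 0.0821]
tcp_rot: [0.0, 0.92, 0.393, 0.0]
contact_force: [-0.8, 0.2, 2.1]
finger_gap: 0.006
finger_force: 0.7
```

Call:
arm_command([
  [[0,0,0],[-2,0,-1],255],
  [[0,0,0],[-2,0,-2],255],
  [[0,0,0],[-2,0,-3],255],
  [[0,0,0],[-2,0,-3.5],255],
  [[0,0,0],[-2,0,-4],255],
  [[0,0,0],[-2,0,-4],255],
  [[0,0,0],[-2,0,-4],255],
  [[0,0,0],[-2,0,-4],255],
])

```text
t: 10.75
tcp_pos: [0.5116, -0.0702, 0.078]
tcp_rot: [0.0, 0.92, 0.393, 0.0]
contact_force: [1.9, -0.3, 4.5]
finger_gap: 0.003
finger_force: 1.9
```

Call:
arm_command([
  [[0,0,0],[0,0,-0.5],255],
  [[0,0,0],[0,0,-1],255],
  [[0,0,0],[0,0,-1.5],255],
  [[0,0,0],[0,0,-2],255],
  [[0,0,0],[0,0,-2],255],
  [[0,0,0],[0,0,-2],255],
  [[0,0,0],[0,0,-2],255],
  [[0,0,0],[0,0,-2],255],
])

```text
t: 11.55
tcp_pos: [0.5116, -0.0702, 0.0762]
tcp_rot: [0.0, 0.92, 0.393, 0.0]
contact_force: [2.7, -1.0, 6.0]
finger_gap: 0.005
finger_force: 3.1
```

Call:
arm_command([
  [[0,0,0],[0,0,-0.5],255],
  [[0,0,0],[0,0,-1],255],
  [[0,0,0],[0,0,-1.5],255],
  [[0,0,0],[0,0,-2],255],
  [[0,0,0],[0,0,-2],255],
  [[0,0,0],[0,0,-2],255],
  [[0,0,0],[0,0,-2],255],
  [[0,0,0],[0,0,-2],255],
])

```text
t: 12.35
tcp_pos: [0.5117, -0.0702, 0.0761]
tcp_rot: [0.0, 0.92, 0.393, 0.0]
contact_force: [-3.0, 1.0, 15.9]
finger_gap: 0.007
finger_force: 8.0
```

Hard stop reached (0.0761, 16 N). Now I'll release and retreat.

Call:
arm_command([
  [[0,0,0],[0,0,5],255],
  [[0,0,0],[0,0,15],255],
  [[0,0,0],[0,0,50],255],
  [[0,0,0],[0,0,90],255],
  [[0,0,0],[-30,0,120],255],
  [[0,0,0],[-70,0,140],255],
  [[0,0,0],[-110,0,150],255],
  [[0,0,0],[-110,0,150],255],
])

```text
t: 13.15
tcp_pos: [0.3979, -0.0697, 0.2245]
tcp_rot: [0.0, 0.92, 0.392, 0.0]
contact_force: [0.1, -0.2, -0.8]
finger_gap: 0.005
finger_force: 0.0
```

```bash
python3 - <<'E'
from h import *
o=bot.get_obs(); print(o["t"],o["tcp_pos"],o["contact_force"])
vis=[]
for n in ["side","scene"]:
    p,d=bot.grab_frame(n); u,v=proj(n,[[.5394,.02,.08]])[0].astype(int)
    vis.append(cv2.resize(p[v-45:v+45,u-45:u+45,::-1],(400,400),interpolation=cv2.INTER_CUBIC))
cv2.imwrite("pics/c4.png",np.hstack(vis))
E
```

```text
13.15 [ 0.39790325 -0.06970005  0.2244754 ] [ 0.08880922 -0.19343024 -0.80267589]
```

View pics/c4.png

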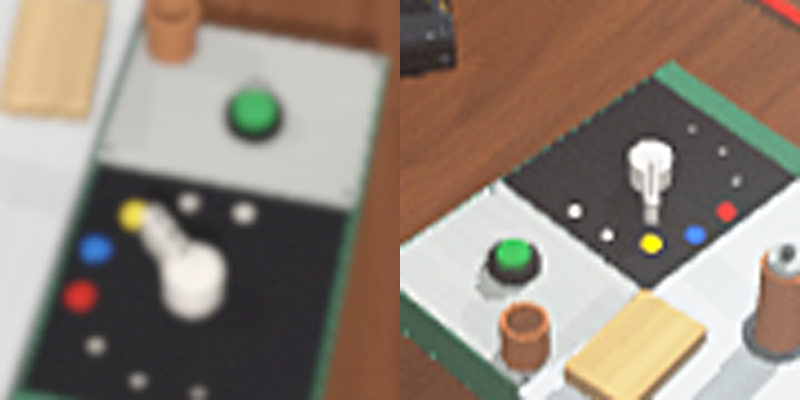

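The lever points at yellow (652,243), the button at (513,255) has sprung back, and the sleeve and bracket are where they were.

```bash
python3 -c "
from station import bot
print(bot.close_job())"
```

```text
the job is handed in; nothing more can be done
None
```

The lever was pushed from click 1 to click 5 and rests at the yellow mark; the start button was then pressed to its hard stop and sprang back. The sleeve and bracket stayed in place, and the job is handed in at about 13 s.

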